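# Draw the short bar out from under the bin shelf

## Task

One of the three aluminium bars lying in the lanes under the low bin shelf is a short one. Draw it out along its lane from under the shelf and lay it flat on the floor of the empty blue tray, lowering it in gently, not dropping it. Leave the two full-length bars where they are and do not disturb the other things on the bench.

Things in the scene. Friction and masses are not known exactly. Their poses are not given: they have to be found in the camera images.
- rack: low grey shelf fixed on the bench, three blue bins on it. Origin: on the bench at the middle of its mouth; +x points into the lanes, z up. Board 270 mm wide (y), 150 mm deep (x from 0), underside 48 mm, top 60 mm above the bench; the bins' front walls, 2 mm behind the board's front edge, reach up to 160 mm. Under it are three lanes along x, centred at y = -75, 0, +75 mm
- lane_mid (a point): the middle lane's mouth, on the bench (same point as the rack's origin). Each lane lies between two steel strips 20 mm tall and 38 mm apart that begin 28 mm inside the mouth; a wall closes the back of all lanes 104 mm inside. The mouth is the only way out
- bar_short: the short aluminium bar, 120 long x 32 wide x 30 mm high, lying flat in one of the lanes (which one varies), its outer end sticking out of the mouth by only about 20 mm. Origin: under its inner end, on its underside; the bar extends along its own -x from 0 to -120 mm, z up
- bar_short_inner (a point): middle of the inner end face of the short bar (15 mm above its underside)
- bar_short_outer (a point): middle of the outer end face of the short bar (15 mm above its underside)
- bar_a: a full-length aluminium bar, 150 x 32 x 30 mm, lying in another lane, sticking out of the mouth by about 50 mm; origin under its inner end, extends along its own -x
- bar_b: the other full-length bar, the same as bar_a, in the remaining lane
- tray: open blue plastic tray, loose on the bench, 250 (x) x 170 (y) x 60 mm tall outside, walls and floor 5 mm thick. Origin: centre of its underside
- plates: two square aluminium plates 100 x 100 mm stacked as one piece, 36 mm tall, loose; a bystander, origin at its underside centre
- flange: loose steel ring, 84 mm outside, 20 mm tall; a bystander, origin at its underside centre
- grease: loose white plastic jar, 72 mm across, 110 mm tall; a bystander, origin at its underside centre
- driver: loose screwdriver lying flat, about 200 mm long; a bystander, origin at its underside 
- spanner: loose steel spanner lying flat, about 180 mm long; a bystander, origin at its underside 
- cup: loose white plastic cup, 72 mm across, 80 mm tall; a bystander, origin at its underside centre
- hub: loose stepped steel hub, 90 mm across its foot, 45 mm tall; a bystander, origin at its underside centre

How it is judged:
By the outcome, as a careful person would: the job done as asked, in the order asked, and still so for the second after the job is handed in, with the robot touching nothing.
It also fails if it takes over 58 s, if anything falls off the work surface, if the arm or the gripper's body presses on something with over 40 N, if the wrist force passes 120 N, or if a joint passes its speed limit or range.

## Robot

A 6-joint arm with a two-finger parallel gripper is mounted at the origin on the work surface. World frame = base frame: x ahead of the robot, y to its left, z up, the work surface at z = 0. Lengths are in mm, angles in rad, forces in N, time in s.
With the tool pointing down it reaches from about 300 to 775 mm from the base axis. Payload 14.6 kg.
Tool frame: the origin (TCP) lies on the centre line of the jaws, within the pads' length; the fingertips stand 11 mm ahead of it and the grasp point (between the pads) lies 8 mm behind it; z points along the fingers, y is the line along which they close (so a half turn about z gives the same grasp; the last joint's range is limited). The gripper opens to 94 mm and grips with 3 to 60 N. Pads are 16 mm wide; open, the fingers measure 119 mm over their backs; the gripper's body (75 mm by 177 mm) begins 78 mm behind the grasp point.
Start: joints at [-1.174, 0.3, 1.521, -0, 1.321, -0.067], TCP at [246.034, -491.891, 216.446] pointing down, gripper open.
Joint ranges: [-3.03, 3.03], [-0.79, 2.21], [0.23, 2.52], [-1.04, 4.18], [0, 3.07], [-2.55, 2.55]. Speed limits (rad/s): [2.22, 2.22, 2.57, 3.14, 3.14, 3.14].

## Interface

Orientations are given as a unit quaternion [w, x, y, z].
In Python, from station import bot, snapshot, camera_info, cut_out gives the robot as it stands.
- The arm moves only by the tool drive_tool, never from a script. Its argument "increments" is a list of rows, each a list of 3 entries, a list of its own where there are three numbers: the shift along the tool's x, y, z in mm, then the turn, a rotation vector about the tool's x, y, z in degrees, then the finger opening in mm, from 0 to 94. A call has 1 to 12 rows; each row is the pose to reach, as a shift and turn from the pose commanded when the call began, along the tool's axes at that moment; what a row does not reach only later rows make up. A row lasts 1/8 s, in which the tool goes at most 62.5 mm and 10.7 degrees, less where a joint would pass 70% of its speed; a pose out of reach is approached as far as the arm can. A call with a gripper value outside its range is refused whole. The fingers move at their own pace and stop on an object; "newtons" is the grip in N (left out, the last holds). Time passes only in rows, so rows that repeat a pose let the fingers close. It gives the time, the measured TCP pose, the force, the opening and the grip force at its end, in the units of the state.
- bot.get_obs(): the state, without advancing time (a new reading comes with each control period).
- snapshot(name): name is "scene" or "top"; returns (picture, depth): 384x512x3 uint8, red, green, blue; 384x512 float32, mm along the optical axis (not along the pixel's ray), 0 where there is no reading.
- camera_info(name): a dict with "fx", "fy", "cx", "cy" (pixels), "dist" ([k1, k2, p1, p2, k3] as OpenCV has them; the pictures are not rectified), "rvec" (rotation vector, rad) and "tvec" (3), from world to camera coordinates, as OpenCV has them. Camera axes: x right, y down, z forward; pixel columns grow to the right and rows downward; lengths in mm; the calibration is good to about 2 mm. A picture is of the moment at which its call begins. camera_info takes no time and is no camera call.
- bot.hand_in(): hands the job in; it is judged then, once.
Trained networks look in the newest picture that a camera, given by its name, has taken for a name from the list of things; names that differ only in an ending like _2 or _b are one class to them, and where a whole thing is asked for, a point or a joint stands for the part that bears it (a point fixed in the world has none). Each returns a list of dicts, best first, with "p" (0 to 1); they miss things now and then, are a little off and sometimes report something else, mostly with a low value. They report only what shows in the picture. A call takes as long as a camera call.
- cut_out(thing, camera): "mask" (384x512 bool, what is visible of it) and "uv" ([column, row] in pixels, amid what is visible of it).
The state is a dict: "clock": time; "joint_positions": joint angles; "qvel": joint speeds; "tau": joint torques, N m; "tool_pos": TCP position; "tcp_rot": TCP orientation; "force": force on the tool from outside, world axes, zero at the start; "moment": the same for the moment, N m; "finger_gap": opening from 0.0 (shut) to 1.0 (fully open); "gripper_force": force on a finger pad.
Only numpy, scipy, OpenCV 4.12 (cv2) and the standard library are available. Lean on these libraries where they do the work, as an engineer would, in place of code of your own. Each camera call takes 0.05 s, during which the arm holds its last target. There are 200 camera calls.

## Working session

There is one attempt and no reset: what is moved stays moved. The work goes in short steps, Python scripts to look and compute and a tool call to move; the robot and the scene stay as the last step left them, time stands still between calls to the robot, and variables do not carry over. Pictures are saved under pics/ and viewed, at most 10 in all, crops included, and the job is handed in when it is done.

Besides the shell and the picture viewer there is one more tool, called after "Request:" as a command line: name --argument value ..., lists and objects as JSON in quotes. drive_tool: Moves the arm, as the interface text tells. Its arguments: {"type":"object","properties":{"increments":{"type":"array","items":{"type":"array"}},"newtons":{"type":"number"}},"required":["increments"]}

```bash
ls; mkdir -p pics; cat > h.py <<'E'
import numpy as np, cv2
from station import bot, snapshot, camera_info, cut_out
from scipy.spatial.transform import Rotation as R
def cloud(name, depth):
    c=camera_info(name);K=np.array([[c['fx'],0,c['cx']],[0,c['fy'],c['cy']],[0,0,1]])
    v,u=np.mgrid[0:384,0:512]
    n=cv2.undistortPoints(np.stack([u,v],-1).reshape(-1,1,2).astype(np.float64),K,np.array(c['dist'],float)).reshape(384,512,2)
    P=np.dstack([n,np.ones((384,512))])*depth[...,None]
    M=cv2.Rodrigues(np.array(c['rvec'],float))[0]
    W=(P-np.array(c['tvec'],float).ravel())@M
    W[depth==0]=np.nan
    return W
def save(n,p): cv2.imwrite(f'pics/{n}.png',p[...,::-1])
E
python3 - <<'E'
from h import *
a,d=snapshot('scene');b,e=snapshot('top')
np.savez('s0.npz',a=a,b=b,A=cloud('scene',d),B=cloud('top',e))
save('s0',np.hstack([a,b])[:, :]) if 0 else (save('scene0',a),save('top0',b))
for t in ['bar_short','bar_a','rack','tray']:
    for c in ['scene','top']:
        for r in cut_out(t,c)[:3]: print(t,c,round(r['p'],2),r['uv'],r['mask'].sum())
print(bot.get_obs())
E
```

```text
pics
bar_short top 0.72 [180.1, 220.0] 141
bar_a scene 0.85 [321.4, 176.8] 332
bar_a scene 0.66 [329.4, 194.3] 376
bar_a top 0.59 [189.1, 194.0] 249
bar_a top 0.57 [196.0, 168.0] 307
rack scene 0.56 [357.2, 147.2] 7684
rack top 0.71 [145.3, 182.7] 7898
tray scene 0.8 [188.1, 225.4] 6731
tray top 0.93 [329.7, 222.0] 6530
{'clock': 0.5, 'joint_positions': array([-1.17359705e+00,  2.99932514e-01,  1.52102790e+00,  2.75083150e-05,
        1.32070563e+00, -6.65909565e-02]), 'qvel': array([ 0.00104122,  0.00092587, -0.00115044, -0.00058736,  0.00039819,
        0.00091294]), 'tau': array([-1.74067750e-04, -5.31343067e+01, -3.52738309e+01,  7.08530587e-02,
        2.15510745e-02, -1.64165863e-05]), 'tool_pos': array([ 246.03702955, -491.87526413,  216.41592348]), 'tcp_rot': array([-3.83886655e-05,  9.73233384e-01,  2.29819013e-01,  7.10606249e-06]), 'force': array([0.42861266, 0.60712514, 0.24820519]), 'moment': array([-0.04020276,  0.01649821,  0.00560834]), 'gripper_force': 0.0, 'finger_gap': 1.0008621063795846}
```

View pics/scene0.png

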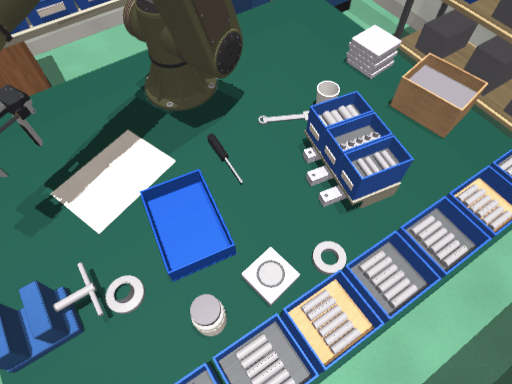

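View pics/top0.png

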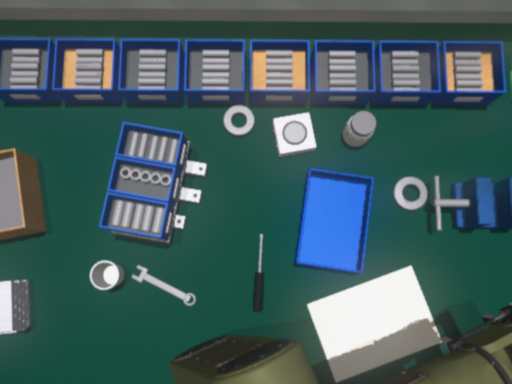

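The scene view shows the rack at right and its three bar ends at about (310,153), (318,176) and (330,196). In the top view the bar ends are at (197,168), (190,195) and (180,221), and the last one is the short bar. The tray is at (335,222) in the top view. Next I measure them.

```bash
python3 - <<'E'
from h import *
s=np.load('s0.npz');A,B=s['A'],s['B']
np.set_printoptions(precision=1,suppress=True)
# bars seen from above: z 26-34 near ends
for n,C,seeds in [('top',B,[(197,168),(190,195),(180,221)]),('scene',A,[(308,153),(316,176),(328,196)])]:
    for u,v in seeds:
        w=C[v-10:v+11,u-16:u+17].reshape(-1,3); w=w[(w[:,2]>25)&(w[:,2]<36)]
        if len(w)>5:
            r=cv2.minAreaRect(w[:,:2].astype(np.float32)); print(n,u,v,len(w),w.mean(0),r)
            print(cv2.boxPoints(r).ravel())
# rack front wall top rims & tray
def rect(C,box,z0,z1):
    u0,u1,v0,v1=box; w=C[v0:v1,u0:u1].reshape(-1,3); w=w[(w[:,2]>z0)&(w[:,2]<z1)]
    r=cv2.minAreaRect(w[:,:2].astype(np.float32)); print(len(w),w[:,2].mean(),r,cv2.boxPoints(r).ravel())
print('rack top bins');rect(B,(95,195,115,250),150,166)
print('board');rect(B,(95,200,115,250),55,64)
print('tray');rect(B,(290,380,160,280),52,66); rect(A,(135,240,165,282),52,66)
print('floor', B[222,335],A[225,190])
for nm,u,v in [('driver',258,300),('drvtip',261,238),('spanner',192,299),('sp2',140,272),('cup',107,275),('wood',35,190)]: print(nm,B[v,u])
E
```

```text
top 197 168 238 [646.3 134.2  30.2] ((646.7438354492188, 134.17031860351562), (55.65349197387695, 32.218082427978516), 79.52378845214844)
[625.8 109.7 657.5 103.9 667.6 158.6 636.  164.5]
top 190 195 245 [573.7 146.5  29.9] ((573.681640625, 146.57643127441406), (55.05488586425781, 32.39788055419922), 80.38126373291016)
[553.1 122.1 585.1 116.7 594.3 171.  562.3 176.4]
top 180 221 120 [502.1 174.   30.1] ((502.85040283203125, 174.10350036621094), (26.240550994873047, 32.32212829589844), 81.12578582763672)
[484.9 163.6 516.8 158.6 520.8 184.6 488.9 189.6]
scene 308 153 108 [505.1 174.1  29.6] ((504.01953125, 174.3883514404297), (34.76444625854492, 33.531978607177734), 80.7536849975586)
[484.7 159.9 517.8 154.5 523.4 188.9 490.3 194.2]
scene 316 176 217 [576.  147.2  29.5] ((575.2694091796875, 147.53280639648438), (61.58612823486328, 33.17353820800781), 78.41801452636719)
[552.8 120.7 585.3 114.  597.7 174.4 565.2 181. ]
scene 328 196 239 [648.5 134.5  29.6] ((647.5993041992188, 135.12705993652344), (61.72818374633789, 32.78748321533203), 78.55599212646484)
[625.4 108.1 657.5 101.6 669.
[... 266 characters left out ...]
8334960938), (130.95541381835938, 306.1729431152344), 51.285179138183594) [390.9 238.9 629.8  47.4 711.7 149.5 472.8 341. ]
tray
700 58.987752673498946 ((506.07269287109375, -233.43603515625), (170.99749755859375, 250.79171752929688), 81.69995880126953) [ 369.6 -299.9  617.8 -336.1  642.5 -166.9  394.3 -130.7]
771 58.29666458542321 ((506.0980224609375, -234.9764862060547), (170.3512420654297, 251.66232299804688), 81.59346008300781) [ 369.2 -300.8  618.1 -337.6  643.  -169.1  394.1 -132.3]
floor [ 503.5 -241.1    6. ] [ 506.1 -228.9    6. ]
driver [299.2 -35.4  32.5]
drvtip [459.  -42.7  17.7]
spanner [299.3 138.   -0.4]
sp2 [369.  277.4  -1.1]
cup [360.9 361.4   8.2]
wood [581.2 551.8  39. ]
```

```bash
cat >> h.py <<'E'
L=np.array([np.cos(np.radians(80)),np.sin(np.radians(80)),0])
Y=np.array([L[1],-L[0],0])
def rot(t):
    z=np.sin(np.radians(t))*L+[0,0,-np.cos(np.radians(t))]
    return R.from_matrix(np.c_[np.cross(Y,z),Y,z])
def go(*targets):   # (tcp xyz, tilt)
    o=bot.get_obs(); q=o['tcp_rot']; r0=R.from_quat([*q[1:],q[0]]); p0=o['tool_pos']
    print('t',round(o['clock'],2),p0.round(1),'F',o['force'].round(1),'tilt axes z',r0.as_matrix()[:,2].round(3),'y',r0.as_matrix()[:,1].round(3),'q',o['joint_positions'].round(2))
    for p,t in targets: print(r0.inv().apply(np.array(p)-p0).round(1).tolist(),(r0.inv()*rot(t)).as_rotvec(degrees=True).round(1).tolist())
E
python3 - <<'E'
from h import *
T=np.array([503.6,175.8,19]);z=rot(30).as_matrix()[:,2]
print(T-110*z)
go((T-110*z+[-10,-40,40],30))
E
```

```text
[494.04935023 121.63557358 114.26279442]
t 0.5 [ 246.  -491.9  216.4] F [0.4 0.6 0.2] tilt axes z [-0.  0. -1.] y [ 0.447 -0.894 -0.   ] q [-1.17  0.3   1.52  0.    1.32 -0.07]
[469.4, -406.5, 62.2] [14.0, 27.8, -52.2]
```

Request:
drive_tool --increments '[[[235, -203, 0], [7, 14, -26], 94], [[235, -203, 0], [7, 14, -26], 94], [[235, -203, 0], [7, 14, -26], 94], [[235, -203, 0], [7, 14, -26], 94], [[235, -203, 0], [7, 14, -26], 44], [[469, -406, 62], [14, 27.8, -52.2], 44], [[469, -406, 62], [14, 27.8, -52.2], 44], [[469, -406, 62], [14, 27.8, -52.2], 44], [[469, -406, 62], [14, 27.8, -52.2], 44], [[469, -406, 62], [14, 27.8, -52.2], 44], [[469, -406, 62], [14, 27.8, -52.2], 44], [[469, -406, 62], [14, 27.8, -52.2], 44]]'

```text
clock: 2.0
tool_pos: [483.7, 80.9, 154.5]
tcp_rot: [-0.167, 0.739, 0.621, 0.198]
force: [-0.7, -0.7, -0.4]
finger_gap: 0.468
gripper_force: 0.0
```

```bash
python3 - <<'E'
from h import *
T=np.array([503.6,175.8,19]);z=rot(30).as_matrix()[:,2]
go((T-110*z,30),(T-40*z,30),(T,30))
E
```

```text
t 2.0 [483.7  80.9 154.5] F [-0.7 -0.7 -0.4] tilt axes z [ 0.086  0.493 -0.866] y [ 0.985 -0.172 -0.   ] q [-0.18  0.22  1.86  0.58  1.13 -0.28]
[16.1, 3.2, 55.8] [-0.0, -0.0, 0.1]
[16.1, 3.2, 125.8] [-0.0, -0.0, 0.1]
[16.1, 3.2, 165.8] [-0.0, -0.0, 0.1]
```

Request:
drive_tool --increments '[[[16, 3.2, 40], [0, 0, 0], 44], [[16, 3.2, 80], [0, 0, 0], 44], [[16, 3.2, 110], [0, 0, 0], 44], [[16, 3.2, 126], [0, 0, 0], 44], [[16, 3.2, 126], [0, 0, 0], 44]]'

```text
clock: 2.62
tool_pos: [500.3, 155.6, 53.3]
tcp_rot: [-0.167, 0.74, 0.621, 0.198]
force: [-0.8, -0.1, 0.6]
finger_gap: 0.467
gripper_force: 0.0
```

```bash
python3 - <<'E'
from h import *
T=np.array([503.6,175.8,19]);z=rot(30).as_matrix()[:,2]
go((T,30))
a,_=snapshot('scene');b,_=snapshot('top')
f=lambda x:cv2.resize(x,None,fx=3,fy=3)
save('ap',np.hstack([f(a[110:230,260:390]),f(b[120:240,120:250])]))
E
```

```text
t 2.62 [500.3 155.6  53.3] F [-0.8 -0.1  0.6] tilt axes z [ 0.086  0.493 -0.866] y [ 0.985 -0.174 -0.001] q [-0.02  0.42  1.89  0.7   0.88 -0.31]
[0.6, -0.3, 39.9] [-0.0, -0.0, -0.0]
```

View pics/ap.png

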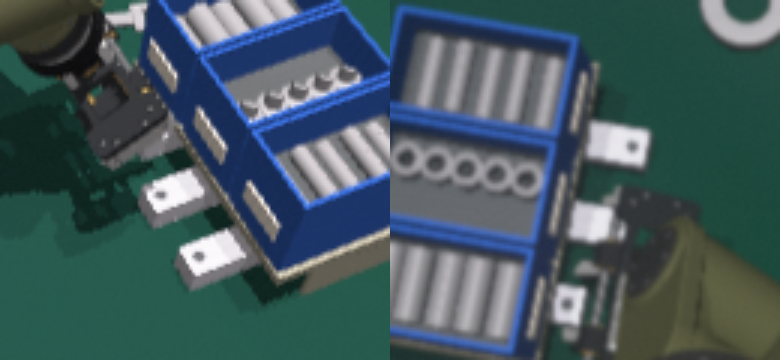

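The crops show the short bar's end at crop (567,303) in the top view, between the two open fingers at about (600,265) and (595,335). The neighbouring bars are clear, so I descend and grip.

Request:
drive_tool --increments '[[[0.5, 0, 15], [0, 0, 0], 44], [[0.5, 0, 30], [0, 0, 0], 44], [[0.5, 0, 40], [0, 0, 0], 44], [[0.5, 0, 40], [0, 0, 0], 44]]'

```text
clock: 3.22
tool_pos: [503.4, 176.8, 18.1]
tcp_rot: [-0.167, 0.74, 0.621, 0.198]
force: [0.2, -0.8, -0.3]
finger_gap: 0.468
gripper_force: 0.0
```

Request:
drive_tool --increments '[[[0, 0, 0], [0, 0, 0], 28], [[0, 0, 0], [0, 0, 0], 20], [[0, 0, 0], [0, 0, 0], 20], [[0, 0, 0], [0, 0, 0], 20], [[0, 0, 0], [0, 0, 0], 20]]' --newtons 40

```text
clock: 3.85
tool_pos: [504.0, 176.3, 19.2]
tcp_rot: [-0.166, 0.74, 0.621, 0.199]
force: [-1.5, -3.3, 4.6]
finger_gap: 0.335
gripper_force: 40.0
```

```bash
python3 - <<'E'
from h import *
p=bot.get_obs()['tool_pos']
go((p-30*L,30),(p-125*L,30))
E
```

```text
t 3.85 [504.  176.3  19.2] F [-1.5 -3.3  4.6] tilt axes z [ 0.087  0.493 -0.866] y [ 0.985 -0.173  0.   ] q [ 0.02  0.49  1.88  0.75  0.81 -0.34]
[-26.0, -0.0, -15.0] [-0.0, -0.0, 0.0]
[-108.2, -0.1, -62.6] [-0.0, -0.0, 0.0]
```

Request:
drive_tool --increments '[[[-10.4, 0, -6], [0, 0, 0], 20], [[-20.8, 0, -12], [0, 0, 0], 20], [[-31.2, 0, -18], [0, 0, 0], 20], [[-41.6, 0, -24], [0, 0, 0], 20], [[-52, 0, -30], [0, 0, 0], 20], [[-62.4, 0, -36], [0, 0, 0], 20], [[-72.8, 0, -42], [0, 0, 0], 20], [[-83.2, 0, -48], [0, 0, 0], 20], [[-93.6, 0, -54], [0, 0, 0], 20], [[-104, 0, -60], [0, 0, 0], 20], [[-112.5, 0, -65], [0, 0, 0], 20], [[-112.5, 0, -65], [0, 0, 0], 20]]'

```text
clock: 5.35
tool_pos: [481.1, 46.8, 19.2]
tcp_rot: [-0.166, 0.74, 0.621, 0.198]
force: [-7.0, -9.3, 12.2]
finger_gap: 0.337
gripper_force: 40.0
```

Request:
drive_tool --increments '[[[0, 0, 0], [0, 0, 0], 44], [[0, 0, 0], [0, 0, 0], 44], [[0, 0, 0], [0, 0, 0], 44], [[0, 0, -40], [0, 0, 0], 44], [[0, 0, -80], [0, 0, 0], 44], [[0, 0, -130], [0, 0, 0], 44], [[0, 0, -170], [0, 0, 0], 44], [[-50, 0, -190], [0, 0, 0], 44], [[-100, 0, -190], [0, 0, 0], 44], [[-100, 0, -190], [0, 0, 0], 44]]'

```text
clock: 6.6
tool_pos: [449.1, -132.2, 131.9]
tcp_rot: [-0.168, 0.741, 0.62, 0.198]
force: [-0.9, 0.3, 1.1]
finger_gap: 0.467
gripper_force: 0.0
```

```bash
python3 - <<'E'
from h import *
go()
a,d=snapshot('scene');b,e=snapshot('top')
np.savez('s1.npz',a=a,b=b,A=cloud('scene',d),B=cloud('top',e))
save('s1',np.vstack([cv2.resize(a[90:290,130:430],None,fx=1.4,fy=1.4),cv2.resize(b[110:310,90:390],None,fx=1.4,fy=1.4)]))
E
```

```text
t 6.6 [ 449.1 -132.2  131.9] F [-0.9  0.3  1.1] tilt axes z [ 0.086  0.494 -0.865] y [ 0.984 -0.176 -0.003] q [-0.62  0.33  1.79  0.49  1.31 -0.64]
```

View pics/s1.png

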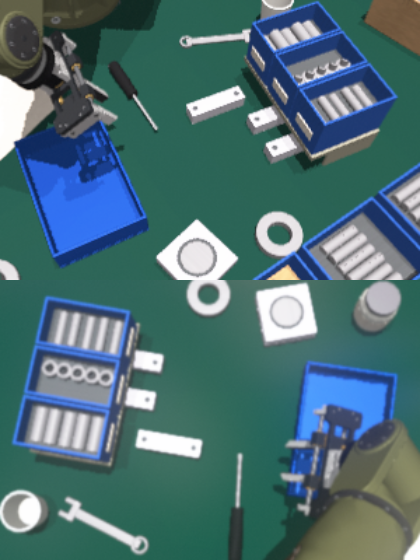

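The bar is fully out of its lane and lying on the bench, centred near (284,165) in the scene view and (211,226) in the top view. The other two bars look untouched. I measure it for a vertical regrasp.

```bash
python3 - <<'E'
from h import *
s=np.load('s1.npz');cs=[]
for C,u,v in [(s['A'],284,165),(s['B'],211,226)]:
    w=C[v-20:v+21,u-30:u+31].reshape(-1,3); w=w[(w[:,2]>25)&(w[:,2]<36)&(w[:,0]<535)&(w[:,1]<165)]
    r=cv2.minAreaRect(w[:,:2].astype(np.float32)); print(len(w),w.mean(0).round(1),r); cs.append(r[0])
c=np.mean(cs,0);print(c)
go(([*c,140],0),([*c,60],0))
E
```

```text
403 [490.2  87.3  29.5] ((490.0931701660156, 88.11419677734375), (120.84662628173828, 34.11383819580078), 80.68161010742188)
533 [488.4  90.4  30.2] ((488.5793151855469, 90.42803955078125), (119.34671020507812, 32.230281829833984), 80.23861694335938)
[489.33624268  89.27111816]
t 6.7 [ 450.  -130.3  133.4] F [0.6 0.2 0.1] tilt axes z [ 0.087  0.493 -0.866] y [ 0.985 -0.174 -0.001] q [-0.62  0.32  1.79  0.49  1.31 -0.64]
[196.4, 0.7, 106.0] [-0.0, -30.1, -0.0]
[156.3, 0.7, 175.3] [-0.0, -30.1, -0.0]
```

Request:
drive_tool --increments '[[[50, 0, 20], [0, -10, 0], 44], [[98, 0.5, 50], [0, -20, 0], 44], [[147, 0.5, 78], [0, -30, 0], 44], [[196, 0.7, 106], [0, -30, 0], 44], [[196, 0.7, 106], [0, -30, 0], 44], [[176, 0.7, 141], [0, -30, 0], 44], [[156, 0.7, 175], [0, -30, 0], 44], [[156, 0.7, 175], [0, -30, 0], 44], [[156, 0.7, 175], [0, -30, 0], 44]]'

```text
clock: 7.82
tool_pos: [489.9, 88.6, 61.7]
tcp_rot: [0.0, 0.766, 0.643, 0.001]
force: [-0.3, 0.8, 0.4]
finger_gap: 0.468
gripper_force: 0.0
```

```bash
python3 - <<'E'
from h import *
go(([489.3,89.6,14],0))
E
```

```text
t 7.83 [489.9  88.6  61.7] F [-0.3  0.8  0.4] tilt axes z [ 0.002  0.001 -1.   ] y [ 0.985 -0.173  0.002] q [0.1  0.38 1.82 0.   0.95 0.28]
[0.8, -0.8, 47.6] [0.1, -0.1, 0.0]
```

Request:
drive_tool --increments '[[[0.5, -0.5, 20], [0, 0, 0], 44], [[0.5, -0.5, 38], [0, 0, 0], 44], [[0.5, -0.5, 46], [0, 0, 0], 44], [[0.5, -0.5, 46], [0, 0, 0], 44]]'

```text
clock: 8.32
tool_pos: [489.2, 89.2, 14.8]
tcp_rot: [0.0, 0.766, 0.643, 0.001]
force: [0.6, -0.4, 0.7]
finger_gap: 0.468
gripper_force: 0.0
```

Request:
drive_tool --increments '[[[0, 0, 0], [0, 0, 0], 28], [[0, 0, 0], [0, 0, 0], 20], [[0, 0, 0], [0, 0, 0], 20], [[0, 0, 0], [0, 0, 0], 20], [[0, 0, 0], [0, 0, 0], 20], [[0, 0, -15], [0, 0, 0], 20], [[0, 0, -50], [0, 0, 0], 20], [[0, 0, -90], [0, 0, 0], 20], [[0, 0, -120], [0, 0, 0], 20], [[0, 0, -130], [0, 0, 0], 20], [[0, 0, -130], [0, 0, 0], 20]]' --newtons 40

```text
clock: 9.7
tool_pos: [488.7, 89.1, 144.0]
tcp_rot: [-0.0, 0.766, 0.643, 0.0]
force: [0.1, 0.1, -4.8]
finger_gap: 0.337
gripper_force: 40.0
```

```bash
python3 - <<'E'
from h import *
# tray rechecked
b,e=snapshot('top');a,d=snapshot('scene');C=cloud('top',e);A=cloud('scene',d)
for X,(u0,u1,v0,v1) in [(C,(290,380,160,280)),(A,(135,240,165,282))]:
    w=X[v0:v1,u0:u1].reshape(-1,3); w=w[(w[:,2]>52)&(w[:,2]<66)&(w[:,1]<-100)]
    print(len(w),cv2.minAreaRect(w[:,:2].astype(np.float32)))
go(([506,-234,145],0))
save('lift',np.hstack([cv2.resize(a[90:240,230:400],None,fx=2,fy=2),cv2.resize(b[130:280,130:300],None,fx=2,fy=2)]))
E
```

```text
706 ((505.9796142578125, -233.67483520507812), (171.37747192382812, 250.6309356689453), 81.60517120361328)
765 ((506.21728515625, -234.95327758789062), (170.63064575195312, 251.9206085205078), 81.65780639648438)
t 9.8 [488.2  89.1 142.8] F [-0.9  0.8 -3.6] tilt axes z [-0.002  0.    -1.   ] y [ 0.985 -0.173 -0.002] q [0.11 0.26 1.76 0.   1.13 0.28]
[-315.1, 73.4, -2.3] [-0.1, 0.0, 0.0]
```

View pics/lift.png

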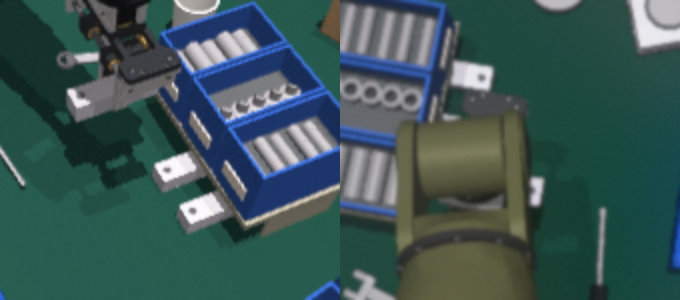

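The bar is held level at crop (110,95), and the tray hasn't moved. I carry the bar over it.

Request:
drive_tool --increments '[[[-25, 6, 0], [0, 0, 0], 20], [[-65, 15, 0], [0, 0, 0], 20], [[-105, 24, 0], [0, 0, 0], 20], [[-145, 34, 0], [0, 0, 0], 20], [[-185, 43, 0], [0, 0, -1], 20], [[-225, 52, 0], [0, 0, -1.5], 20], [[-265, 62, 0], [0, 0, -1.5], 20], [[-295, 69, 0], [0, 0, -1.5], 20], [[-315, 73.5, 0], [0, 0, -1.5], 20], [[-315, 73.5, 0], [0, 0, -1.5], 20], [[-315, 73.5, 0], [0, 0, -1.5], 20]]'

```text
clock: 11.18
tool_pos: [506.6, -232.9, 143.4]
tcp_rot: [-0.001, 0.757, 0.653, 0.0]
force: [-0.1, -0.2, -3.4]
finger_gap: 0.335
gripper_force: 40.0
```

```bash
python3 - <<'E'
from h import *
go(([506,-234,21],0))
a,d=snapshot('scene');save('over',cv2.resize(a[130:290,110:270],None,fx=3,fy=3))
E
```

```text
t 11.18 [ 506.6 -232.9  143.4] F [-0.1 -0.2 -3.4] tilt axes z [-0.001  0.001 -1.   ] y [ 0.989 -0.147 -0.001] q [-0.5   0.39  1.58  0.    1.17 -0.35]
[-1.3, -0.3, 122.4] [-0.0, -0.1, 1.6]
```

View pics/over.png

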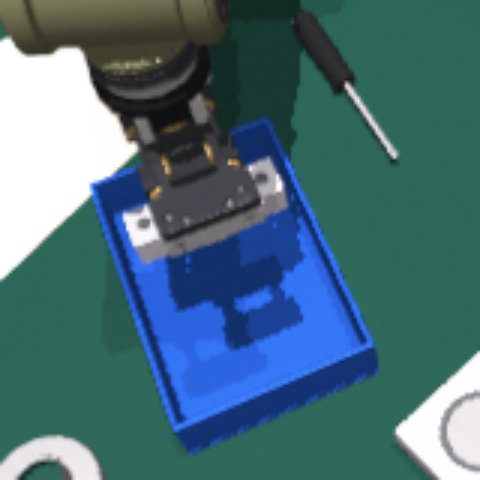

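The bar hangs across the tray, clear of the walls at crop (120,220) and (290,180). I lower it, slowing near the floor.

Request:
drive_tool --increments '[[[-1, 0, 25], [0, 0, 0], 20], [[-1, 0, 55], [0, 0, 0], 20], [[-1, 0, 85], [0, 0, 0], 20], [[-1, 0, 105], [0, 0, 0], 20], [[-1, 0, 115], [0, 0, 0], 20], [[-1, 0, 119], [0, 0, 0], 20], [[-1, 0, 120.5], [0, 0, 0], 20], [[-1, 0, 121.5], [0, 0, 0], 20], [[-1, 0, 121.5], [0, 0, 0], 20], [[-1, 0, 121.5], [0, 0, 0], 20]]'

```text
clock: 12.48
tool_pos: [506.6, -234.8, 22.6]
tcp_rot: [0.0, 0.757, 0.653, 0.0]
force: [-0.5, -0.4, -3.1]
finger_gap: 0.339
gripper_force: 40.0
```

Request:
drive_tool --increments '[[[0, 0, 0.5], [0, 0, 0], 20], [[0, 0, 1], [0, 0, 0], 20], [[0, 0, 1], [0, 0, 0], 20], [[0, 0, 1], [0, 0, 0], 20]]'

```text
clock: 12.98
tool_pos: [506.5, -234.7, 21.3]
tcp_rot: [-0.0, 0.757, 0.653, 0.0]
force: [0.6, 0.1, -3.9]
finger_gap: 0.341
gripper_force: 40.0
```

Request:
drive_tool --increments '[[[0, 0, 0.5], [0, 0, 0], 20], [[0, 0, 1], [0, 0, 0], 20], [[0, 0, 1], [0, 0, 0], 20], [[0, 0, 1], [0, 0, 0], 20]]'

```text
clock: 13.48
tool_pos: [506.5, -234.7, 20.3]
tcp_rot: [-0.0, 0.757, 0.653, 0.0]
force: [0.3, -0.0, -3.1]
finger_gap: 0.338
gripper_force: 40.0
```

Request:
drive_tool --increments '[[[0, 0, 0.5], [0, 0, 0], 20], [[0, 0, 0.8], [0, 0, 0], 20], [[0, 0, 0.8], [0, 0, 0], 20], [[0, 0, 0.8], [0, 0, 0], 20]]'

```text
clock: 13.98
tool_pos: [506.6, -234.8, 19.8]
tcp_rot: [-0.0, 0.757, 0.653, 0.0]
force: [-3.6, 1.7, 5.5]
finger_gap: 0.338
gripper_force: 40.0
```

The wrist force has gone from -3 N to +5.5 N, so the bar is resting on the floor. I release it and retreat upward.

Request:
drive_tool --increments '[[[0, 0, 0], [0, 0, 0], 36], [[0, 0, 0], [0, 0, 0], 44], [[0, 0, 0], [0, 0, 0], 44], [[0, 0, 0], [0, 0, 0], 44], [[0, 0, -20], [0, 0, 0], 44], [[0, 0, -60], [0, 0, 0], 44], [[0, 0, -110], [0, 0, 0], 44], [[0, 0, -160], [0, 0, 0], 44], [[-60, 0, -190], [0, 0, 0], 44], [[-120, 0, -190], [0, 0, 0], 44], [[-120, 0, -190], [0, 0, 0], 44], [[-120, 0, -190], [0, 0, 0], 44]]'

```text
clock: 15.48
tool_pos: [488.7, -353.1, 209.0]
tcp_rot: [-0.001, 0.757, 0.653, 0.0]
force: [1.2, 0.8, 0.4]
finger_gap: 0.464
gripper_force: 0.0
```

```bash
python3 - <<'E'
from h import *
go()
a,d=snapshot('scene');save('fin',cv2.resize(a,None,fx=1.5,fy=1.5))
A=cloud('scene',d)
w=A[165:282,135:240].reshape(-1,3)
w=w[(w[:,2]>31)&(w[:,2]<40)];r=cv2.minAreaRect(w[:,:2].astype(np.float32));print(len(w),w.mean(0),w[:,2].std(),r)
E
```

```text
t 15.47 [ 488.7 -353.1  209. ] F [1.2 0.8 0.4] tilt axes z [-0.     0.001 -1.   ] y [ 0.989 -0.148 -0.001] q [-0.69  0.42  1.37  0.    1.35 -0.54]
792 [ 504.56494184 -235.86457011   34.91537279] 1.9694214346332368 ((507.0538024902344, -235.27223205566406), (165.0640106201172, 249.68145751953125), 81.59564208984375)
```

View pics/fin.png

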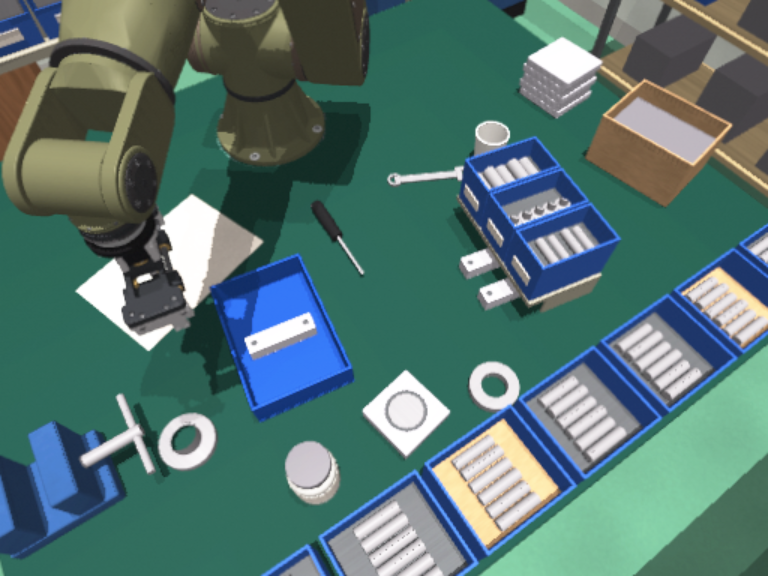

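The short bar lies flat on the tray floor at about (280,337). Its top is at about 35 mm, as a 30 mm bar on a 5 mm floor should be, and everything else is in place. I hand in.

```bash
python3 -c "
from station import bot
print(bot.hand_in())"
```

```text
the job is handed in; nothing more can be done
None
```

The short bar was drawn out along its lane, regrasped at its middle and laid flat on the tray floor; nothing else looked moved in the last picture, and the job was handed in at about 15.5 s.

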